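# Latch the spares chest with its wing knob

### The job

Swing the open lid of the spares chest down onto its rubber seal, press it gently home, and turn the wing knob on the lid about a quarter turn clockwise so that the hidden cam tongue swings fully behind the front frame edge and keeps the lid shut, then let go. The frame is adjustable and its height differs from chest to chest, so find it by feel, force neither lid nor latch, and leave everything else on the bench where it is.

Things in the scene. Friction and masses are not known exactly. Their poses are not given: they have to be found in the camera images.
- chest: Grey steel spares chest fixed to the bench, 250 deep (x) x 400 wide (y) x 118 mm high. Origin on the bench, under its middle; x away from the robot, y left, z up. A closed deck on its left (z 118 mm, y 76 to 200) carries a jar and a small white carton; the lid (y -190 to 70) covers the rest.
- hinge (a point): Middle of the lid's hinge line, at chest x 112, y -60, z 123 mm. Axes as the chest's; the hinge line runs along y. The lid's top face lies 3 mm above this line, its underside 3 mm below.
- lid (a joint): Lid angle, rad: 0 = level, grows as its front edge swings up. Aluminium lid 252 mm from hinge to front edge, 260 wide, 6 thick, 0.3 kg; a stiff hinge (0.65 N m) keeps it where left. Home on the frame bar it reads -0.06 to 0.06, depending on the chest; first seal touch is about 0.035 higher. Latched, it settles about 0.01 above home.
- lid_pad (a point): Point on the bare top face of the lid, 205 mm from the hinge line and 65 mm left of the knob's line: a good place to push. Axes turn with the lid; z is its outward normal.
- seal (a point): Nominal middle of the rubber seal's top under the lid's front edge, when free (the real one is up to 12 mm higher or lower, with the frame). Sprung: pushes back 3 N at first touch, 9 N after 8 mm, when the lid is home on the bar. It lifts an unlatched lid again.
- edge (a point): Nominal middle of the top of the steel frame bar inside the front wall: 24 mm wide (chest x -128 to -104), 30 mm thick. The lid comes home on its top, the tongue goes under it. Its true height is up to 12 mm higher or lower, not measured. Lid home takes 7 to 13 N down at the knob, then resistance jumps: creep (5 mm/s or less); over 15 N between lid and bar (some 25 N at the knob) harms it.
- wing (a point): Centre of the grip of the black wing knob, on its axis, 28 mm above the lid's top face, 192 mm from the hinge line. Flat blade 10 mm thick (x of this frame) x 50 long (y), from 7 to 35 mm above the lid, two end ears up to 44 mm; below it a 30 mm disc, 6 high. z is the knob's axis, out of the lid. Grip across the 10 mm. The round 32 mm cap farther back is a vent.
- knob (a joint): Knob angle, rad, grows clockwise seen from above. 0: wing along the lid's front edge, tongue clear. Lid not home: tongue strikes the bar's inner face at about 0.4. Lid home: it passes under the bar to a hard stop near 1.65; fully behind the edge beyond 1.2. Turning takes 0.1 N m, up to 0.2 with the tongue loaded; over 25 N at the tongue (0.6 to 0.9 N m) harms it.
- tongue (a point): Tip of the hidden steel cam tongue under the lid, 38 mm from the knob's axis, pointing along -y of the wing's frame. 14 mm wide, 5 thick; its upper side is 32 mm below the lid's underside, so about 2 mm below the bar when the lid is home. This point is at the middle of its thickness.

How it is judged:
On the way, in this order (a step that is already met when the one before it is completed fails the run):
1. the lid is swung down onto the seal with the tongue still clear (value of joint lid below 0.115 rad and value of joint knob below 0.5 rad), for 0.2 s.
2. the knob is turned with the tongue behind the frame edge (value of joint lid below 0.08 rad and value of joint knob above 1.2 rad), for 0.2 s.
At the end, for the whole second after the job is handed in: The lid is shut (lid joint below 0.08 rad) and held by the tongue, the wing knob turned past 1.2 rad, both at rest and let go (all of step 2 and velocity of joint lid between -0.05 and 0.05 rad/s and velocity of joint knob between -0.1 and 0.1 rad/s); the robot touches nothing.
It fails at once if the lid is forced onto the frame bar (over 15 N between them) (contact force between lid_c0 and frame_c0 above 15 N).
It fails at once if the cam tongue is forced against the frame bar or its stop (over 25 N) (contact force between knob_c4 and frame_c0 above 25 N or contact force between knob_c4 and frame_c1 above 25 N).
It fails at once if a bystander is moved more than 20 mm (distance of any of jar, deck_carton, tape, white_carton, marker, brown_carton, screw_tray from where it was at the start of the episode above 0.02 m).
It also fails if it takes over 72 s, if anything falls off the work surface, if the arm or the gripper's body presses on something with over 40 N, if the wrist force passes 120 N, or if a joint passes its speed limit or range.

### The arm

A 6-joint arm with a two-finger parallel gripper is mounted at the origin on the work surface. World frame = base frame: x ahead of the robot, y to its left, z up, the work surface at z = 0. Lengths are in m, angles in rad, forces in N, time in s.
With the tool pointing down it reaches from about 0.35 to 1 m from the base axis. Payload 7.1 kg.
Tool frame: the origin (TCP) lies midway between the tips of the shut fingers; the grasp point (between the pads) lies 19 mm behind it (robot.grasp_offset is the distance from the TCP to the grasp point, in m); z points along the fingers, x is the direction in which the jaws open and shut, and the axes are right-handed (so a half turn about z gives the same grasp; the last joint's range is limited). The gripper opens to 85 mm and grips with 20 to 120 N. Pads are 22 mm wide; open, the fingers measure 114 mm over their backs; the gripper's body (76 mm by 85 mm) begins 54 mm behind the grasp point. The pads swing forward as they close: fully open they stand 13 mm farther back than shut.
Start: joints at [1.142, 0.423, 1.63, -0, 1.089, -0.019], TCP at [0.249, 0.573, 0.231] pointing down, gripper open.
Joint ranges: [-3, 3], [-0.9, 2.11], [0.09, 2.58], [-1.31, 4.45], [0.11, 2.69], [-2.54, 2.54]. Speed limits (rad/s): [2.39, 2.39, 3.01, 3.14, 3.14, 3.14].

### API

Orientations are given as [roll, pitch, yaw] about the fixed x, y, z axes, in that order (R = Rz(yaw) Ry(pitch) Rx(roll)).
In Python, from bench import robot, eyes gives the robot as it stands.
- The arm moves only by the tool drive_tool, never from a script. Its argument "moves" is a list of rows, each an object of numbers: "x", "y", "z": the shift along the tool's x, y, z in units of 60 mm (1.0 is 60 mm); "twist": the turn about the tool's z in units of 6 degrees (1.0 is 6 degrees); "gripper": the gripper command: -1 is shut, 1 is fully open, values between are in proportion. A call has 1 to 5 rows; each row shifts and turns the pose as measured when the row begins, along the tool's axes as they then stand; what a row does not reach is not made up. A row lasts 1/8 s, in which the tool goes at most 62.5 mm and 10.7 degrees, less where a joint would pass 70% of its speed; a pose out of reach is approached as far as the arm can. A call with a number of a shift or a turn outside -1 to 1 is refused whole. A call with a gripper value outside its range is refused whole. The fingers move at their own pace and stop on an object; the grip force is fixed at half the most. Time passes only in rows, so rows that do not move let the fingers close. It gives the time, the measured TCP pose, the force and the opening at its end, in the units of the state.
- robot.read_state(): the state, without advancing time (a new reading comes with each control period).
- eyes.snapshot(name): name is "scene" or "top" or "wrist"; returns a dict with "pixels" (420x560x3 uint8, red, green, blue), "fx", "fy", "cx", "cy" (pixels), "R" (3x3) and "t" (3): a world point X has camera coordinates R X + t. Camera axes: x right, y down, z forward; pixel columns grow to the right and rows downward; lengths in m; the calibration is good to about 2 mm. A picture is of the moment at which its call begins. There is no depth.
- robot.sign_off(): hands the job in, once; it reports no verdict.
The state is a dict: "clock": time; "qpos": joint angles; "qvel": joint speeds; "joint_efforts": joint torques, N m; "ee_pos": TCP position; "tcp_rot": TCP orientation; "wrist_force": force on the tool from outside, world axes, zero at the start; "wrist_torque": the same for the moment, N m; "finger_gap": finger opening in m.
Only numpy, scipy, OpenCV 4.12 (cv2) and the standard library are available. Lean on these libraries where they do the work, as an engineer would, in place of code of your own. Each camera call takes 0.05 s, during which the arm holds its last target. There are 200 camera calls.

## Working session

There is one attempt and no reset: what is moved stays moved. The work goes in short steps, Python scripts to look and compute and a tool call to move; the robot and the scene stay as the last step left them, time stands still between calls to the robot, and variables do not carry over. Pictures are saved under pics/ and viewed, about 8 in all and at most 12, crops included, and the job is handed in when it is done.

Besides the shell and the picture viewer there is one more tool, called as name(argument=value, ...) on one line, values as JSON. drive_tool: Moves the arm, as the interface text tells. Its arguments: {"type":"object","properties":{"moves":{"type":"array","items":{"type":"object","properties":{"x":{"type":"number","minimum":-1,"maximum":1},"y":{"type":"number","minimum":-1,"maximum":1},"z":{"type":"number","minimum":-1,"maximum":1},"twist":{"type":"number","minimum":-1,"maximum":1},"gripper":{"type":"number"}}}}},"required":["moves"]}

```bash
ls; mkdir -p pics
python3 - <<'E'
from bench import robot, eyes
import cv2,numpy as np
for n in ("scene","top"):
    s=eyes.snapshot(n); cv2.imwrite(f"pics/{n}0.png",s["pixels"][:,:,::-1]); print(n,s["fx"],s["cx"],s["cy"],np.round(s["R"],4).tolist(),np.round(s["t"],4).tolist(), (-np.array(s["R"]).T@np.array(s["t"])).round(3))
print(robot.read_state())
E
```

```text
pics
scene 428.0470989415593 283.5303888537697 215.25126730477132 [[0.6983, 0.7156, 0.0157], [0.4787, -0.4505, -0.7536], [-0.5322, 0.5338, -0.6572]] [-0.4371, -0.2208, 1.07] [ 0.98  -0.358  0.544]
top 461.96776890809326 282.56219368800987 207.2730632410139 [[0.009, -0.9995, 0.0308], [-0.996, -0.0117, -0.0882], [0.0885, -0.0299, -0.9956]] [-0.0198, 0.609, 0.7219] [0.543 0.009 0.773]
{'clock': 0.1, 'qpos': array([ 1.14197821e+00,  4.23781703e-01,  1.63060208e+00, -3.15925975e-05,
        1.08861570e+00, -1.90236106e-02]), 'qvel': array([ 0.00017109, -0.00129535, -0.00129343,  0.00090082,  0.00241504,
       -0.0022029 ]), 'joint_efforts': array([ 4.47171697e-04, -5.58429694e+01, -2.82443905e+01,  5.24297388e-05,
        3.01550295e-03, -2.11766707e-05]), 'ee_pos': array([0.24880525, 0.57280331, 0.23061716]), 'tcp_rot': array([3.14159145e+00, 1.40710744e-03, 1.16101649e+00]), 'wrist_force': array([0.93491332, 0.4640139 , 0.7401044 ]), 'wrist_torque': array([-0.03045639,  0.0172117 , -0.00461733]), 'finger_gap': 0.08523249966239081}
```

View pics/scene0.png

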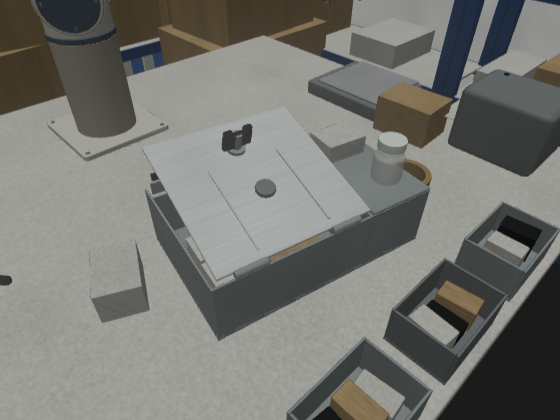

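View pics/top0.png

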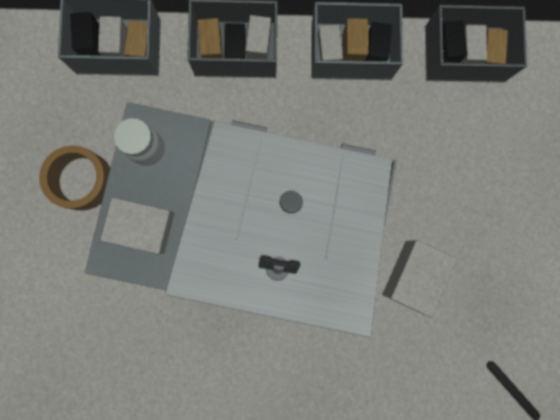

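Scene: the lid is partly open, with the wing at about (237,138), front corners (285,109)/(145,153) and vent (265,188). Top: deck corners (128,103), (87,272), lid front corners (168,293), (371,334), wing (279,264). Next I fit the chest pose and lid angle to these points.

```bash
cat > h.py <<'E'
import numpy as np
K=dict(scene=(428.047,283.53,215.251,np.array([[0.6983,0.7156,0.0157],[0.4787,-0.4505,-0.7536],[-0.5322,0.5338,-0.6572]]),np.array([-0.4371,-0.2208,1.07])),
 top=(461.968,282.562,207.273,np.array([[0.009,-0.9995,0.0308],[-0.996,-0.0117,-0.0882],[0.0885,-0.0299,-0.9956]]),np.array([-0.0198,0.609,0.7219])))
def proj(c,X):
    f,cx,cy,R,t=K[c]; p=R@X+t; return np.array([f*p[0]/p[2]+cx,f*p[1]/p[2]+cy])
def plane(c,uv,z):
    f,cx,cy,R,t=K[c]; o=-R.T@t; d=R.T@np.array([(uv[0]-cx)/f,(uv[1]-cy)/f,1]); return o+d*(z-o[2])/d[2]
def tri(uv1,uv2):
    A=[];b=[]
    for c,uv in (("scene",uv1),("top",uv2)):
        f,cx,cy,R,t=K[c]
        for k,(v,c0) in enumerate(zip(uv,(cx,cy))):
            r=R[k]*f-(v-c0)*R[2]; A.append(r); b.append(-(t[k]*f-(v-c0)*t[2]))
    X,res,*_=np.linalg.lstsq(np.array(A),np.array(b),rcond=None); return X
def lidpt(p,d,s,n):  # d from hinge to front, s = chest y, n above hinge plane
    x,y,w,a=p; X=np.array([.112-d*np.cos(a)-n*-np.sin(a)*-1*-1 if 0 else .112-d*np.cos(a)+n*np.sin(a), s, .123+d*np.sin(a)+n*np.cos(a)])
    return chest(p,X)
def chest(p,X):
    c,s=np.cos(p[2]),np.sin(p[2]); return np.array([p[0]+c*X[0]-s*X[1],p[1]+s*X[0]+c*X[1],X[2]])
E
cat > fit.py <<'E'
from h import *
from scipy.optimize import least_squares
for n,z,uvs in (("deck",.118,[(128,103),(87,272)]),): print([plane("top",u,z).round(3) for u in uvs])
FL=tri((285,109),(168,293));FR=tri((145,153),(371,334));V=tri((265,188),(290,202))
print("FL,FR,vent",FL.round(3),FR.round(3),V.round(3),np.linalg.norm(FL-FR))
obs=[("top",(128,103),lambda p:chest(p,[.125,.2,.118])),("top",(87,272),lambda p:chest(p,[-.125,.2,.118])),
("scene",(285,109),lambda p:lidpt(p,.252,.07,.003)),("scene",(145,153),lambda p:lidpt(p,.252,-.19,.003)),
("top",(168,293),lambda p:lidpt(p,.252,.07,.003)),("top",(371,334),lambda p:lidpt(p,.252,-.19,.003)),
("top",(279,269),lambda p:lidpt(p,.192,-.06,.009)),("scene",(236,150),lambda p:lidpt(p,.192,-.06,.009))]
f=lambda p:np.concatenate([proj(c,F(p))-u for c,u,F in obs])
r=least_squares(f,[.55,.05,-.2,.5],loss='soft_l1')
p=r.x;print(p.round(4));print(f(p).reshape(-1,2).round(1))
print("wing",lidpt(p,.192,-.06,.031),"pad",lidpt(p,.205,.005,.003),"hinge",chest(p,[.112,-.06,.123]))
for q in(.02,.044): print(proj("scene",lidpt(p,.192,-.06,q)),proj("top",lidpt(p,.192,-.06,q)))
E
python3 fit.py
```

```text
[array([0.749, 0.213, 0.118]), array([0.508, 0.26 , 0.118])]
FL,FR,vent [0.487 0.134 0.186] [ 0.438 -0.12   0.183] [ 0.605 -0.02   0.157] 0.2581304266197408
[ 0.5998  0.042  -0.174   0.2302]
[[-2.9 -5.8]
 [-0.3 -2.6]
 [-2.8  0.5]
 [-3.9 -0.2]
 [-0.3  3.8]
 [ 0.4  0.2]
 [-0.6 -1. ]
 [-0.6 -0.1]]
wing [ 0.52256141 -0.00531097  0.19699864] pad [0.51505247 0.0620047  0.17270427] hinge [ 0.69970565 -0.03644168  0.123     ]
[235.81233031 144.76753738] [278.98786736 266.44010509]
[236.71333427 133.11173156] [280.25837386 262.72030843]
```

```bash
cat > ref.py <<'E'
from h import *
import cv2
def edge(img,a,b,w=7):
    a,b=np.float32(a),np.float32(b);t=(b-a)/np.linalg.norm(b-a);n=np.array([-t[1],t[0]])
    g=cv2.GaussianBlur(img,(0,0),1.0).astype(np.float32);P=[]
    for s in np.linspace(.12,.88,60):
        k=np.arange(-w,w+.01,.25);q=(a+s*(b-a))[None]+k[:,None]*n
        v=cv2.remap(g,q[:,0].astype(np.float32)[:,None],q[:,1].astype(np.float32)[:,None],1).ravel()
        d=np.abs(np.gradient(v));P.append(q[d.argmax()])
    P=np.float32(P)
    for _ in range(3):
        vx,vy,x,y=cv2.fitLine(P,cv2.DIST_HUBER,0,.01,.01).ravel()
        r=np.abs((P[:,0]-x)*vy-(P[:,1]-y)*vx);P=P[r<max(1.0,np.median(r)*2)]
    return np.cross([x,y,1],[x+vx,y+vy,1]),len(P)
def inter(l,m): c=np.cross(l[0],m[0]);return c[:2]/c[2]
T=cv2.imread("pics/top0.png",0);S=cv2.imread("pics/scene0.png",0)
dl=edge(T,(128,103),(87,272));db=edge(T,(128,103),(211,121));df=edge(T,(87,272),(168,290))
lf=edge(T,(168,293),(371,334));ll=edge(T,(213,122),(168,293));lr=edge(T,(392,160),(371,334))
sf=edge(S,(285,109),(145,153));sl=edge(S,(285,109),(368,210));sr=edge(S,(145,153),(215,263))
print([e[1] for e in(dl,db,df,lf,ll,lr,sf,sl,sr)])
C=dict(DB=inter(dl,db),DF=inter(dl,df),FL=inter(lf,ll),FR=inter(lf,lr),sFL=inter(sf,sl),sFR=inter(sf,sr))
for k,v in C.items(): print(k,v.round(1))
from scipy.optimize import least_squares
obs=[("top",C["DB"],lambda p:chest(p,[.125,.2,.118])),("top",C["DF"],lambda p:chest(p,[-.125,.2,.118])),
("scene",C["sFL"],lambda p:lidpt(p,.252,.07,.003)),("scene",C["sFR"],lambda p:lidpt(p,.252,-.19,.003)),
("top",C["FL"],lambda p:lidpt(p,.252,.07,.003)),("top",C["FR"],lambda p:lidpt(p,.252,-.19,.003))]
f=lambda p:np.concatenate([proj(c,F(p))-u for c,u,F in obs])
r=least_squares(f,[.6,.04,-.18,.23]);p=r.x;print(p.round(4));print(f(p).reshape(-1,2).round(1))
print("deck pts",plane("top",C["DB"],.118),plane("top",C["DF"],.118),"tri",tri(C["sFL"],C["FL"]),tri(C["sFR"],C["FR"]))
print("wing",lidpt(p,.192,-.06,.031),"pad",lidpt(p,.205,.005,.003),"hinge",chest(p,[.112,-.06,.123]))
E
python3 ref.py
```

```text
[30, 60, 60, 60, 60, 49, 39, 60, 56]
DB [126.7 101.2]
DF [ 83.5 273.2]
FL [165.2 293.2]
FR [369.9 335.7]
sFL [284.4 106.2]
sFR [140.7 147.8]
[ 0.5976  0.0439 -0.1782  0.2613]
[[-2.5 -3.1]
 [ 1.6 -2.9]
 [-1.3 -0.9]
 [ 0.4 -0. ]
 [-0.5  4. ]
 [ 1.1  0.4]]
deck pts [0.75157089 0.21485243 0.118     ] [0.50601955 0.26487169 0.118     ] tri [0.48610182 0.13514596 0.19127428] [ 0.43523596 -0.1194055   0.19058162]
wing [ 0.52255379 -0.00355751  0.20255598] pad [0.51459705 0.06392182 0.17886567] hinge [ 0.69721357 -0.03501873  0.123     ]
```

```bash
cat > go.py <<'E'
import sys,json,numpy as np
from bench import robot
from scipy.spatial.transform import Rotation as Ro
def plan(tgt,yaw,n,grip=None,st=None):
    s=st or robot.read_state(); p=np.array(s["ee_pos"]); R=Ro.from_euler("xyz",s["tcp_rot"])
    w=Ro.from_euler("xyz",[np.pi,0,yaw]); 
    dtw=(R.inv()*w).as_rotvec()
    print("pos",p.round(4),"rpy",np.round(s["tcp_rot"],3),"F",np.round(s["wrist_force"],1),"gap",round(s["finger_gap"],4),"t",s["clock"],"rotvec left deg",np.rad2deg(dtw).round(1))
    d=np.array(tgt)-p; rows=[]
    for i in range(n):
        Ri=R*Ro.from_rotvec([0,0,dtw[2]*i/n]); v=Ri.inv().apply(d/n)/.06
        rows.append([*v.round(2),round(np.rad2deg(dtw[2])/n/6,2)])
    print("dist",np.linalg.norm(d).round(4)); print(rows)
if __name__=="__main__":
    a=list(map(float,sys.argv[1:])); plan(a[:3],a[3],int(a[4]))
E
python3 go.py .515 .063 .23 -.19 15
```

```text
pos [0.2488 0.5728 0.2306] rpy [3.142e+00 1.000e-03 1.161e+00] F [0.9 0.5 0.7] gap 0.0852 t 0.1 rotvec left deg [ 0.1  0.1 77.4]
dist 0.5751
[[np.float64(-0.4), np.float64(0.5), np.float64(0.0), np.float64(0.86)], [np.float64(-0.36), np.float64(0.53), np.float64(0.0), np.float64(0.86)], [np.float64(-0.31), np.float64(0.56), np.float64(0.0), np.float64(0.86)], [np.float64(-0.25), np.float64(0.59), np.float64(0.0), np.float64(0.86)], [np.float64(-0.2), np.float64(0.61), np.float64(0.0), np.float64(0.86)], [np.float64(-0.15), np.float64(0.62), np.float64(0.0), np.float64(0.86)], [np.float64(-0.09), np.float64(0.63), np.float64(0.0), np.float64(0.86)], [np.float64(-0.03), np.float64(0.64), np.float64(0.0), np.float64(0.86)], [np.float64(0.03), np.float64(0.64), np.float64(0.0), np.float64(0.86)], [np.float64(0.08), np.float64(0.63), np.float64(0.0), np.float64(0.86)], [np.float64(0.14), np.float64(0.62), np.float64(0.0), np.float64(0.86)], [np.float64(0.2), np.float64(0.61), np.float64(0.0), np.float64(0.86)], [np.float64(0.25), np.float64(0.59), np.float64(0.0), np.float64(0.86)], [np.float64(0.3), np.float64(0.56), np.float64(0.0), np.float64(0.86)], [np.float64(0.35), np.float64(0.53), np.float64(0.0), np.float64(0.86)]]
```

drive_tool(moves=[{"x": -0.4, "y": 0.5, "z": -0.1, "twist": 0.86, "gripper": -1}, {"x": -0.36, "y": 0.53, "z": -0.1, "twist": 0.86, "gripper": -1}, {"x": -0.3, "y": 0.56, "z": -0.1, "twist": 0.86, "gripper": -1}, {"x": -0.25, "y": 0.59, "z": -0.1, "twist": 0.86, "gripper": -1}, {"x": -0.2, "y": 0.6, "z": -0.1, "twist": 0.86, "gripper": -1}])

```text
clock: 0.72
ee_pos: [0.3374, 0.3992, 0.2589]
tcp_rot: [3.14, 0.005, 0.701]
wrist_force: [0.4, 0.1, 0.8]
finger_gap: 0.0
```

```bash
sed -i 's/rows.append(\[\*v.round(2),/rows.append([*map(float,v.round(2)),/' go.py; python3 go.py .515 .063 .23 -.19 12
```

```text
pos [0.3374 0.3992 0.2589] rpy [3.14  0.005 0.701] F [0.4 0.1 0.8] gap 0.0 t 0.725 rotvec left deg [ 0.2  0.2 51.1]
dist 0.3813
[[-0.11, 0.52, 0.04, np.float64(0.71)], [-0.07, 0.52, 0.04, np.float64(0.71)], [-0.03, 0.53, 0.04, np.float64(0.71)], [0.0, 0.53, 0.04, np.float64(0.71)], [0.04, 0.53, 0.04, np.float64(0.71)], [0.08, 0.52, 0.04, np.float64(0.71)], [0.12, 0.51, 0.04, np.float64(0.71)], [0.16, 0.5, 0.04, np.float64(0.71)], [0.2, 0.49, 0.04, np.float64(0.71)], [0.23, 0.47, 0.04, np.float64(0.71)], [0.27, 0.46, 0.04, np.float64(0.71)], [0.3, 0.44, 0.04, np.float64(0.71)]]
```

Tracking is good.

drive_tool(moves=[{"x": -0.11, "y": 0.52, "z": 0, "twist": 0.71, "gripper": -1}, {"x": -0.07, "y": 0.52, "z": 0, "twist": 0.71, "gripper": -1}, {"x": -0.03, "y": 0.53, "z": 0, "twist": 0.71, "gripper": -1}, {"x": 0, "y": 0.53, "z": 0.04, "twist": 0.71, "gripper": -1}, {"x": 0.04, "y": 0.53, "z": 0.04, "twist": 0.71, "gripper": -1}])

```text
clock: 1.35
ee_pos: [0.4126, 0.2525, 0.2541]
tcp_rot: [3.138, 0.005, 0.316]
wrist_force: [-0.5, -0.3, -0.1]
finger_gap: -0.0002
```

drive_tool(moves=[{"x": 0.08, "y": 0.52, "z": 0.04, "twist": 0.71, "gripper": -1}, {"x": 0.12, "y": 0.51, "z": 0.04, "twist": 0.71, "gripper": -1}, {"x": 0.16, "y": 0.5, "z": 0.04, "twist": 0.71, "gripper": -1}, {"x": 0.2, "y": 0.49, "z": 0.04, "twist": 0.71, "gripper": -1}, {"x": 0.23, "y": 0.47, "z": 0.04, "twist": 0.71, "gripper": -1}])

```text
clock: 1.98
ee_pos: [0.4847, 0.1065, 0.2412]
tcp_rot: [3.135, 0.005, -0.068]
wrist_force: [0.6, 0.1, -0.5]
finger_gap: -0.0001
```

```bash
python3 go.py .515 .063 .22 -.19 4
python3 - <<'E'
from bench import eyes
import cv2
s=eyes.snapshot("wrist"); cv2.imwrite("pics/w1.png",s["pixels"][:,:,::-1])
E
```

```text
pos [0.4847 0.1065 0.2412] rpy [ 3.135  0.005 -0.068] F [ 0.6  0.1 -0.5] gap -0.0001 t 1.975 rotvec left deg [0.4 0.3 7. ]
dist 0.0571
[[0.14, 0.17, 0.09, np.float64(0.29)], [0.14, 0.17, 0.09, np.float64(0.29)], [0.15, 0.16, 0.09, np.float64(0.29)], [0.15, 0.16, 0.09, np.float64(0.29)]]
```

View pics/w1.png

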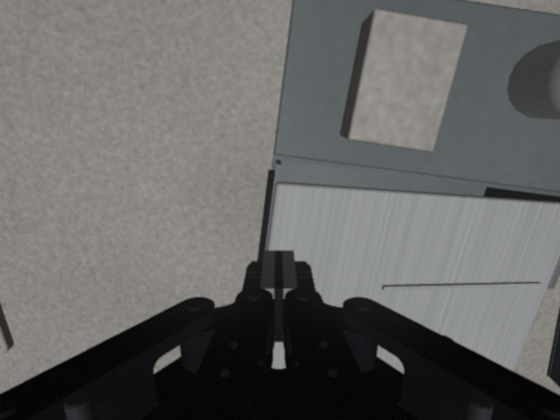

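The wrist view agrees with the fit: the lid's front-left corner shows at (275,183), and the fingers at (278,265) are just at its front edge. I'll move on to the pad.

drive_tool(moves=[{"x": 0.14, "y": 0.17, "z": 0.1, "twist": 0.29, "gripper": -1}, {"x": 0.14, "y": 0.17, "z": 0.1, "twist": 0.29, "gripper": -1}, {"x": 0.15, "y": 0.16, "z": 0.1, "twist": 0.29, "gripper": -1}, {"x": 0.15, "y": 0.16, "z": 0.1, "twist": 0.29, "gripper": -1}, {"z": 0.1, "gripper": -1}])

```text
$.moves[4]: bad value
```

```bash
python3 go.py .515 .063 .19 -.19 4
```

```text
pos [0.486  0.1041 0.241 ] rpy [ 3.134  0.005 -0.072] F [ 0.  -2.1 -0.3] gap -0.0001 t 2.025 rotvec left deg [0.5 0.2 6.7]
dist 0.0716
[[0.13, 0.16, 0.21, np.float64(0.28)], [0.14, 0.16, 0.21, np.float64(0.28)], [0.14, 0.15, 0.21, np.float64(0.28)], [0.15, 0.15, 0.21, np.float64(0.28)]]
```

All fields are required in each row.

drive_tool(moves=[{"x": 0.14, "y": 0.16, "z": 0.12, "twist": 0.28, "gripper": -1}, {"x": 0.14, "y": 0.16, "z": 0.12, "twist": 0.28, "gripper": -1}, {"x": 0.15, "y": 0.15, "z": 0.12, "twist": 0.28, "gripper": -1}, {"x": 0.15, "y": 0.15, "z": 0.12, "twist": 0.28, "gripper": -1}, {"x": 0, "y": 0, "z": 0.1, "twist": 0, "gripper": -1}])

```text
clock: 2.65
ee_pos: [0.5175, 0.0605, 0.2033]
tcp_rot: [3.133, 0.005, -0.196]
wrist_force: [-0.0, 0.2, 0.4]
finger_gap: -0.0001
```

drive_tool(moves=[{"x": 0, "y": 0, "z": 0.08, "twist": 0, "gripper": -1}, {"x": 0, "y": 0, "z": 0.08, "twist": 0, "gripper": -1}, {"x": 0, "y": 0, "z": 0.08, "twist": 0, "gripper": -1}])

```text
clock: 3.02
ee_pos: [0.5168, 0.061, 0.1877]
tcp_rot: [3.133, 0.006, -0.195]
wrist_force: [0.1, -0.2, 0.3]
finger_gap: 0.0
```

drive_tool(moves=[{"x": 0, "y": 0, "z": 0.07, "twist": 0, "gripper": -1}, {"x": 0, "y": 0, "z": 0.07, "twist": 0, "gripper": -1}, {"x": 0, "y": 0, "z": 0.07, "twist": 0, "gripper": -1}])

```text
clock: 3.4
ee_pos: [0.5167, 0.0613, 0.1746]
tcp_rot: [3.133, 0.005, -0.195]
wrist_force: [0.1, 0.2, 1.6]
finger_gap: -0.0001
```

drive_tool(moves=[{"x": 0, "y": 0, "z": 0.08, "twist": 0, "gripper": -1}, {"x": 0, "y": 0, "z": 0.08, "twist": 0, "gripper": -1}, {"x": 0, "y": 0, "z": 0.08, "twist": 0, "gripper": -1}])

```text
clock: 3.78
ee_pos: [0.5166, 0.0613, 0.1594]
tcp_rot: [3.133, 0.005, -0.195]
wrist_force: [-1.0, 0.0, 1.3]
finger_gap: -0.0003
```

drive_tool(moves=[{"x": 0, "y": 0, "z": 0.05, "twist": 0, "gripper": -1}, {"x": 0, "y": 0, "z": 0.05, "twist": 0, "gripper": -1}, {"x": 0, "y": 0, "z": 0.05, "twist": 0, "gripper": -1}])

```text
clock: 4.15
ee_pos: [0.5164, 0.0612, 0.1496]
tcp_rot: [3.133, 0.006, -0.195]
wrist_force: [-1.0, 0.9, 0.8]
finger_gap: -0.0
```

Run:
```python
from bench import eyes,robot
import cv2
s=eyes.snapshot("scene"); cv2.imwrite("pics/s1.png",s["pixels"][:,:,::-1]); print(robot.read_state()["wrist_force"])
```

```text
[-0.10384754  0.57214754 -0.4859954 ]
```

View pics/s1.png

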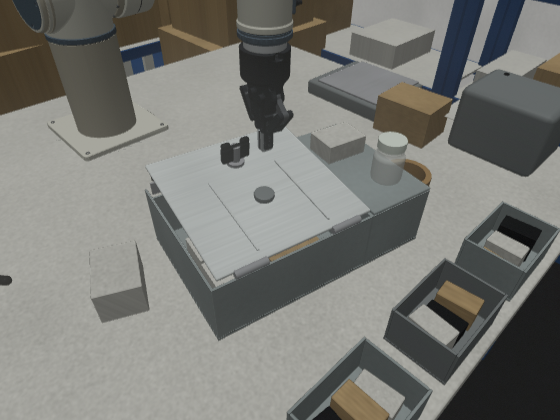

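The lid follows (wing moved to (236,150)), and about 1.5 N is what hinge friction minus lid weight should give. Now I creep down to the seal.

drive_tool(moves=[{"x": 0, "y": 0, "z": 0.02, "twist": 0, "gripper": -1}, {"x": 0, "y": 0, "z": 0.02, "twist": 0, "gripper": -1}, {"x": 0, "y": 0, "z": 0.02, "twist": 0, "gripper": -1}])

```text
clock: 4.58
ee_pos: [0.5163, 0.0611, 0.1455]
tcp_rot: [3.133, 0.006, -0.195]
wrist_force: [-0.9, 1.0, 0.8]
finger_gap: -0.0003
```

drive_tool(moves=[{"x": 0, "y": 0, "z": 0.02, "twist": 0, "gripper": -1}, {"x": 0, "y": 0, "z": 0.02, "twist": 0, "gripper": -1}])

```text
clock: 4.82
ee_pos: [0.5163, 0.0611, 0.143]
tcp_rot: [3.133, 0.006, -0.195]
wrist_force: [-1.1, 0.7, 1.5]
finger_gap: 0.0002
```

drive_tool(moves=[{"x": 0, "y": 0, "z": 0.02, "twist": 0, "gripper": -1}, {"x": 0, "y": 0, "z": 0.02, "twist": 0, "gripper": -1}])

```text
clock: 5.08
ee_pos: [0.5163, 0.0611, 0.1405]
tcp_rot: [3.133, 0.006, -0.195]
wrist_force: [-0.0, -0.0, 1.9]
finger_gap: -0.0001
```

drive_tool(moves=[{"x": 0, "y": 0, "z": 0.02, "twist": 0, "gripper": -1}, {"x": 0, "y": 0, "z": 0.02, "twist": 0, "gripper": -1}])

```text
clock: 5.32
ee_pos: [0.5162, 0.0611, 0.1382]
tcp_rot: [3.133, 0.006, -0.195]
wrist_force: [-2.5, 0.4, 5.6]
finger_gap: 0.0003
```

drive_tool(moves=[{"x": 0, "y": 0, "z": 0.02, "twist": 0, "gripper": -1}, {"x": 0, "y": 0, "z": 0.02, "twist": 0, "gripper": -1}])

```text
clock: 5.58
ee_pos: [0.5161, 0.0611, 0.1364]
tcp_rot: [3.133, 0.006, -0.195]
wrist_force: [-4.0, 0.4, 9.2]
finger_gap: -0.0003
```

drive_tool(moves=[{"x": 0, "y": 0, "z": 0.02, "twist": 0, "gripper": -1}, {"x": 0, "y": 0, "z": 0.02, "twist": 0, "gripper": -1}])

```text
clock: 5.82
ee_pos: [0.516, 0.0612, 0.1351]
tcp_rot: [3.133, 0.006, -0.195]
wrist_force: [-3.1, -0.1, 8.8]
finger_gap: 0.0
```

Seal touched near z=0.139 (lid about 0.063), now lightly compressed. I back off, open and look again.

drive_tool(moves=[{"x": 0, "y": 0, "z": -0.1, "twist": 0, "gripper": -1}, {"x": 0, "y": 0, "z": -0.4, "twist": 0, "gripper": -1}, {"x": 0, "y": -0.4, "z": -0.5, "twist": 0, "gripper": 1}, {"x": 0, "y": -0.4, "z": -0.5, "twist": 0, "gripper": 1}, {"x": 0, "y": -0.4, "z": -0.3, "twist": 0, "gripper": 1}])

```text
clock: 6.45
ee_pos: [0.5305, 0.1327, 0.2445]
tcp_rot: [3.132, 0.008, -0.198]
wrist_force: [0.1, 0.0, 0.3]
finger_gap: 0.0544
```

Run:
```python
from bench import eyes,robot
import cv2,numpy as np
from h import *
for n in("scene","top"):
    s=eyes.snapshot(n); cv2.imwrite(f"pics/{n}2.png",s["pixels"][:,:,::-1])
a=cv2.imread("pics/scene2.png")[80:230,130:330];b=cv2.imread("pics/top2.png")[190:340,180:380]
cv2.imwrite("pics/c2.png",np.hstack([cv2.resize(a,None,fx=2,fy=2,interpolation=2),cv2.resize(b,None,fx=2,fy=2,interpolation=2)]))
print(robot.read_state()["ee_pos"])
for yaw in(-.178,-.19):
  p=[.5976,.0439,yaw,.06]
  print(lidpt(p,.192,-.06,.031),proj("scene",lidpt(p,.192,-.06,.038)),proj("top",lidpt(p,.192,-.06,.038)))
```

```text
[0.53167511 0.133962   0.24522735]
[ 0.51040988 -0.00137738  0.16545731] [234.26717529 149.18903926] [276.01391044 273.23832052]
[ 5.09872839e-01 -3.27859381e-04  1.65457306e-01] [234.56027044 148.81538039] [275.19920095 273.653313  ]
```

View pics/c2.png

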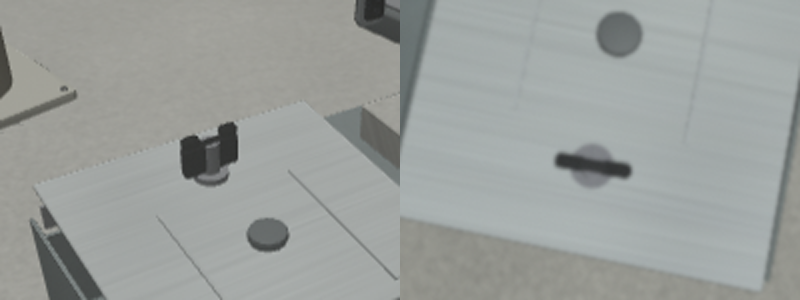

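The crop shows the wing in the top view at about (276,273) and in the scene view at about (235,150), matching the predictions. I'll mask it for precision.

```bash
python3 - <<'E'
from h import *
import cv2
T=cv2.imread("pics/top2.png",0);m=np.zeros_like(T);m[255:295,245:310]=(T[255:295,245:310]<75)*255
c=max(cv2.findContours(m,0,1)[0],key=cv2.contourArea);r=cv2.minAreaRect(c);b=cv2.boxPoints(r);print(r)
l=sorted([(np.linalg.norm(b[i]-b[(i+1)%4]),(b[i]+b[(i+1)%4])/2) for i in range(4)],key=lambda t:t[0])
e=[plane("top",l[i][1],.178) for i in(0,1)];d=e[0]-e[1];print(e,np.linalg.norm(d),"centre at z.178",(e[0]+e[1])/2,"yaw",np.arctan(-d[0]/d[1]))
p=[.5976,.0439,-.19,.06];print(lidpt(p,.192,-.06,.047),lidpt(p,.192,-.06,.031))
S=cv2.imread("pics/scene2.png",0);m=np.zeros_like(S);m[135:172,215:255]=(S[135:172,215:255]<70)*255
c=max(cv2.findContours(m,0,1)[0],key=cv2.contourArea);print(cv2.boundingRect(c),cv2.minAreaRect(c)[0])
print([proj("scene",lidpt(p,.192,-.06+k,h)) for k in(-.025,.025) for h in (.010,.047)])
E
python3 go.py .511 -.001 .215 -.19 4
```

```text
((276.4599914550781, 272.27996826171875), (35.77960205078125, 6.081118583679199), 8.13010311126709)
[array([0.51533769, 0.02073505, 0.178     ]), array([ 0.50926521, -0.02457552,  0.178     ])] 0.045715674059414596 centre at z.178 [ 0.51230145 -0.00192024  0.178     ] yaw -0.13322503884491438
[ 5.10814997e-01 -5.09055157e-04  1.81428515e-01] [ 5.09872839e-01 -3.27859381e-04  1.65457306e-01]
(221, 141, 28, 28) (234.3663787841797, 155.04676818847656)
[array([221.46718982, 167.51179033]), array([220.23796244, 148.63374712]), array([248.29274111, 158.38863033]), array([248.09984765, 139.75122256])]
pos [0.5317 0.134  0.2452] rpy [ 3.134  0.005 -0.195] F [-0.2  0.1  0. ] gap 0.0687 t 6.55 rotvec left deg [ 0.4  0.3 -0.3]
dist 0.1398
[[0.03, 0.57, 0.13, np.float64(-0.01)], [0.02, 0.57, 0.13, np.float64(-0.01)], [0.02, 0.57, 0.13, np.float64(-0.01)], [0.02, 0.57, 0.13, np.float64(-0.01)]]
```

drive_tool(moves=[{"x": 0.02, "y": 0.57, "z": 0.08, "twist": -0.07, "gripper": 1}, {"x": 0.02, "y": 0.57, "z": 0.08, "twist": -0.07, "gripper": 1}, {"x": 0.02, "y": 0.57, "z": 0.08, "twist": -0.07, "gripper": 1}, {"x": 0.02, "y": 0.57, "z": 0.08, "twist": -0.07, "gripper": 1}, {"x": 0, "y": 0, "z": 0, "twist": 0, "gripper": 1}])

```text
clock: 7.18
ee_pos: [0.5079, -0.0072, 0.2231]
tcp_rot: [3.132, 0.01, -0.162]
wrist_force: [-0.0, 0.4, -0.1]
finger_gap: 0.0857
```

```bash
python3 go.py .511 -.001 .165 -.165 5
python3 - <<'E'
from bench import eyes
import cv2
s=eyes.snapshot("wrist"); cv2.imwrite("pics/w2.png",s["pixels"][:,:,::-1])
E
```

```text
pos [ 0.5079 -0.0072  0.2231] rpy [ 3.132  0.01  -0.162] F [-0.   0.4 -0.1] gap 0.0857 t 7.175 rotvec left deg [0.6 0.5 0.1]
dist 0.0585
[[0.01, -0.02, 0.19, np.float64(0.0)], [0.01, -0.02, 0.19, np.float64(0.0)], [0.01, -0.02, 0.19, np.float64(0.0)], [0.01, -0.02, 0.19, np.float64(0.0)], [0.01, -0.02, 0.19, np.float64(0.0)]]
```

View pics/w2.png

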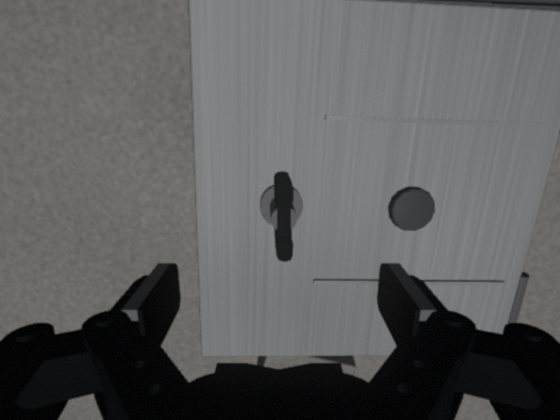

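The wing sits at (283,216), parallel to the pads and centred between them (mid column about 278). I descend around it.

drive_tool(moves=[{"x": 0.01, "y": -0.02, "z": 0.25, "twist": 0, "gripper": 1}, {"x": 0.01, "y": -0.02, "z": 0.25, "twist": 0, "gripper": 1}, {"x": 0.01, "y": -0.02, "z": 0.25, "twist": 0, "gripper": 1}, {"x": 0.01, "y": -0.02, "z": 0.2, "twist": 0, "gripper": 1}, {"x": 0.01, "y": -0.02, "z": 0.15, "twist": 0, "gripper": 1}])

```text
clock: 7.85
ee_pos: [0.5115, 0.0013, 0.1518]
tcp_rot: [3.133, 0.01, -0.159]
wrist_force: [0.4, 0.4, -0.3]
finger_gap: 0.0856
```

```bash
python3 go.py .511 -.001 .149 -.165 3
```

```text
pos [0.5115 0.0013 0.1518] rpy [ 3.133  0.01  -0.159] F [ 0.4  0.4 -0.3] gap 0.0856 t 7.85 rotvec left deg [0.5 0.6 0.3]
dist 0.0036
[[-0.0, 0.01, 0.02, np.float64(0.02)], [-0.0, 0.01, 0.02, np.float64(0.02)], [-0.0, 0.01, 0.02, np.float64(0.02)]]
```

drive_tool(moves=[{"x": 0, "y": 0.03, "z": 0.03, "twist": 0, "gripper": 1}, {"x": 0, "y": 0, "z": 0, "twist": 0, "gripper": -1}, {"x": 0, "y": 0, "z": 0, "twist": 0, "gripper": -1}, {"x": 0, "y": 0, "z": 0, "twist": 0, "gripper": -1}, {"x": 0, "y": 0, "z": 0, "twist": 0, "gripper": -1}])

```text
clock: 8.48
ee_pos: [0.5118, -0.0006, 0.1503]
tcp_rot: [3.133, 0.009, -0.159]
wrist_force: [-0.3, 0.0, 0.0]
finger_gap: 0.0123
```

drive_tool(moves=[{"x": 0, "y": 0, "z": 0, "twist": 0, "gripper": -1}, {"x": 0, "y": 0, "z": 0, "twist": 0, "gripper": -1}])

```text
clock: 8.72
ee_pos: [0.5109, -0.0005, 0.1502]
tcp_rot: [3.133, 0.011, -0.159]
wrist_force: [1.1, 0.1, -0.3]
finger_gap: 0.0088
```

Gripped (gap 9 mm). Now I creep down, feeling for the frame.

drive_tool(moves=[{"x": 0, "y": 0, "z": 0.01, "twist": 0, "gripper": -1}, {"x": 0, "y": 0, "z": 0.01, "twist": 0, "gripper": -1}, {"x": 0, "y": 0, "z": 0.01, "twist": 0, "gripper": -1}])

```text
clock: 9.1
ee_pos: [0.5108, -0.0005, 0.1488]
tcp_rot: [3.133, 0.011, -0.159]
wrist_force: [-3.1, -0.0, 4.1]
finger_gap: 0.0088
```

drive_tool(moves=[{"x": 0, "y": 0, "z": 0.01, "twist": 0, "gripper": -1}, {"x": 0, "y": 0, "z": 0.01, "twist": 0, "gripper": -1}, {"x": 0, "y": 0, "z": 0.01, "twist": 0, "gripper": -1}])

```text
clock: 9.48
ee_pos: [0.5106, -0.0004, 0.1478]
tcp_rot: [3.133, 0.011, -0.159]
wrist_force: [-3.7, 1.3, 8.0]
finger_gap: 0.0092
```

drive_tool(moves=[{"x": 0, "y": 0, "z": 0.012, "twist": 0, "gripper": -1}, {"x": 0, "y": 0, "z": 0.012, "twist": 0, "gripper": -1}])

```text
clock: 9.72
ee_pos: [0.5106, -0.0004, 0.1471]
tcp_rot: [3.133, 0.011, -0.159]
wrist_force: [-3.6, 1.2, 9.0]
finger_gap: 0.0089
```

drive_tool(moves=[{"x": 0, "y": 0, "z": 0.012, "twist": 0, "gripper": -1}, {"x": 0, "y": 0, "z": 0.012, "twist": 0, "gripper": -1}])

```text
clock: 9.98
ee_pos: [0.5105, -0.0004, 0.1466]
tcp_rot: [3.133, 0.011, -0.159]
wrist_force: [-3.0, 0.0, 9.7]
finger_gap: 0.009
```

drive_tool(moves=[{"x": 0, "y": 0, "z": 0.012, "twist": 0, "gripper": -1}, {"x": 0, "y": 0, "z": 0.012, "twist": 0, "gripper": -1}])

```text
clock: 10.22
ee_pos: [0.5105, -0.0004, 0.1465]
tcp_rot: [3.133, 0.011, -0.159]
wrist_force: [-4.8, 1.0, 11.9]
finger_gap: 0.0091
```

drive_tool(moves=[{"x": 0, "y": 0, "z": 0.015, "twist": 0, "gripper": -1}, {"x": 0, "y": 0, "z": 0.015, "twist": 0, "gripper": -1}])

```text
clock: 10.48
ee_pos: [0.5105, -0.0004, 0.1465]
tcp_rot: [3.133, 0.01, -0.158]
wrist_force: [-5.9, 0.9, 14.5]
finger_gap: 0.0088
```

drive_tool(moves=[{"x": 0, "y": 0, "z": 0.016, "twist": 0, "gripper": -1}, {"x": 0, "y": 0, "z": 0.016, "twist": 0, "gripper": -1}, {"x": 0, "y": 0, "z": 0.016, "twist": 0, "gripper": -1}])

```text
clock: 10.85
ee_pos: [0.5105, -0.0004, 0.1465]
tcp_rot: [3.133, 0.009, -0.158]
wrist_force: [-6.0, 0.9, 14.0]
finger_gap: 0.0088
```

Hard stop: z stays at 0.1465 from 9.7 to 14.5 N, so the lid is home on the bar. I turn clockwise while holding about 12 N.

drive_tool(moves=[{"x": 0, "y": 0, "z": 0.013, "twist": 0.4, "gripper": -1}, {"x": 0, "y": 0, "z": 0.013, "twist": 0.4, "gripper": -1}, {"x": 0, "y": 0, "z": 0.013, "twist": 0.4, "gripper": -1}])

```text
clock: 11.22
ee_pos: [0.5105, -0.0004, 0.1465]
tcp_rot: [3.131, 0.007, -0.287]
wrist_force: [-4.8, 0.6, 12.2]
finger_gap: 0.0089
```

```bash
cat > st.py <<'E'
from bench import robot
import numpy as np
s=robot.read_state();print(*[(k,np.round(s[k],4)) for k in("ee_pos","tcp_rot","wrist_force","wrist_torque","finger_gap","qpos")])
E
python3 st.py
```

```text
('ee_pos', array([ 5.105e-01, -4.000e-04,  1.465e-01])) ('tcp_rot', array([ 3.1314,  0.0071, -0.2873])) ('wrist_force', array([-4.7913,  0.6152, 12.1843])) ('wrist_torque', array([0.1693, 1.2908, 0.0866])) ('finger_gap', np.float64(0.0089)) ('qpos', array([-0.0195,  0.384 ,  1.9359, -0.0107,  0.8312,  0.275 ]))
```

drive_tool(moves=[{"x": 0, "y": 0, "z": 0.013, "twist": 0.5, "gripper": -1}, {"x": 0, "y": 0, "z": 0.013, "twist": 0.5, "gripper": -1}, {"x": 0, "y": 0, "z": 0.013, "twist": 0.5, "gripper": -1}, {"x": 0, "y": 0, "z": 0.013, "twist": 0.5, "gripper": -1}])

```text
clock: 11.72
ee_pos: [0.5105, -0.0005, 0.1465]
tcp_rot: [3.13, 0.004, -0.503]
wrist_force: [-4.7, 0.6, 11.9]
finger_gap: 0.0091
```

```bash
python3 st.py
```

```text
('ee_pos', array([ 5.105e-01, -5.000e-04,  1.465e-01])) ('tcp_rot', array([ 3.1301,  0.0039, -0.5029])) ('wrist_force', array([-4.7085,  0.6192, 11.8642])) ('wrist_torque', array([0.1178, 1.3791, 0.0933])) ('finger_gap', np.float64(0.0091)) ('qpos', array([-0.0194,  0.3837,  1.9364, -0.0114,  0.8302,  0.4912]))
```

drive_tool(moves=[{"x": 0, "y": 0, "z": 0.013, "twist": 0.4, "gripper": -1}, {"x": 0, "y": 0, "z": 0.013, "twist": 0.4, "gripper": -1}, {"x": 0, "y": 0, "z": 0.013, "twist": 0.4, "gripper": -1}])

```text
clock: 12.1
ee_pos: [0.5105, -0.0006, 0.1465]
tcp_rot: [3.13, 0.002, -0.632]
wrist_force: [-3.8, 0.7, 11.2]
finger_gap: 0.0087
```

```bash
python3 st.py
```

```text
('ee_pos', array([ 0.5105, -0.0006,  0.1465])) ('tcp_rot', array([ 3.1297e+00,  1.8000e-03, -6.3240e-01])) ('wrist_force', array([-3.787 ,  0.6707, 11.1657])) ('wrist_torque', array([0.1413, 1.4376, 0.1099])) ('finger_gap', np.float64(0.0087)) ('qpos', array([-0.0193,  0.3836,  1.9367, -0.0118,  0.8297,  0.6211]))
```

drive_tool(moves=[{"x": 0, "y": 0, "z": 0.013, "twist": 0.5, "gripper": -1}, {"x": 0, "y": 0, "z": 0.013, "twist": 0.5, "gripper": -1}, {"x": 0, "y": 0, "z": 0.013, "twist": 0.5, "gripper": -1}, {"x": 0, "y": 0, "z": 0.013, "twist": 0.5, "gripper": -1}])

```text
clock: 12.6
ee_pos: [0.5104, -0.0006, 0.1465]
tcp_rot: [3.13, -0.001, -0.848]
wrist_force: [-3.8, 0.9, 11.5]
finger_gap: 0.0093
```

```bash
python3 st.py
```

```text
('ee_pos', array([ 0.5104, -0.0006,  0.1465])) ('tcp_rot', array([ 3.1296e+00, -1.5000e-03, -8.4790e-01])) ('wrist_force', array([-3.8342,  0.9185, 11.5371])) ('wrist_torque', array([0.1036, 1.4852, 0.0814])) ('finger_gap', np.float64(0.0093)) ('qpos', array([-0.0191,  0.3833,  1.9371, -0.0125,  0.8291,  0.8373]))
```

Turned 0.69 rad, well past the 0.4 strike point, with torque steady at 0.1 N m. I keep going.

drive_tool(moves=[{"x": 0, "y": 0, "z": 0.013, "twist": 0.6, "gripper": -1}, {"x": 0, "y": 0, "z": 0.013, "twist": 0.6, "gripper": -1}, {"x": 0, "y": 0, "z": 0.013, "twist": 0.6, "gripper": -1}, {"x": 0, "y": 0, "z": 0.013, "twist": 0.6, "gripper": -1}])

```text
clock: 13.1
ee_pos: [0.5105, -0.0005, 0.1465]
tcp_rot: [3.131, -0.005, -1.107]
wrist_force: [-4.2, 0.9, 12.2]
finger_gap: 0.0092
```

drive_tool(moves=[{"x": 0, "y": 0, "z": 0.013, "twist": 0.5, "gripper": -1}, {"x": 0, "y": 0, "z": 0.013, "twist": 0.5, "gripper": -1}, {"x": 0, "y": 0, "z": 0.013, "twist": 0.5, "gripper": -1}, {"x": 0, "y": 0, "z": 0.013, "twist": 0.5, "gripper": -1}])

```text
clock: 13.6
ee_pos: [0.5106, -0.0004, 0.1465]
tcp_rot: [3.133, -0.007, -1.324]
wrist_force: [-4.1, 0.1, 12.4]
finger_gap: 0.0085
```

```bash
python3 st.py
```

```text
('ee_pos', array([ 5.106e-01, -4.000e-04,  1.465e-01])) ('tcp_rot', array([ 3.1328, -0.0069, -1.3239])) ('wrist_force', array([-4.0879,  0.0705, 12.392 ])) ('wrist_torque', array([0.3107, 1.4554, 0.0118])) ('finger_gap', np.float64(0.0085)) ('qpos', array([-0.0189,  0.383 ,  1.9376, -0.0122,  0.8276,  1.3134]))
```

drive_tool(moves=[{"x": 0, "y": 0, "z": 0.013, "twist": 0.5, "gripper": -1}, {"x": 0, "y": 0, "z": 0.013, "twist": 0.5, "gripper": -1}, {"x": 0, "y": 0, "z": 0.013, "twist": 0.5, "gripper": -1}])

```text
clock: 13.98
ee_pos: [0.5107, -0.0004, 0.1465]
tcp_rot: [3.135, -0.008, -1.487]
wrist_force: [-3.1, 1.1, 9.9]
finger_gap: 0.0091
```

```bash
python3 st.py
```

```text
('ee_pos', array([ 5.107e-01, -4.000e-04,  1.465e-01])) ('tcp_rot', array([ 3.1348, -0.0081, -1.4865])) ('wrist_force', array([-3.1099,  1.0892,  9.8833])) ('wrist_torque', array([0.4036, 1.2856, 0.0112])) ('finger_gap', np.float64(0.0091)) ('qpos', array([-0.019 ,  0.383 ,  1.9378, -0.0119,  0.8267,  1.4757]))
```

drive_tool(moves=[{"x": 0, "y": 0, "z": 0.013, "twist": 0.5, "gripper": -1}, {"x": 0, "y": 0, "z": 0.013, "twist": 0.4, "gripper": -1}, {"x": 0, "y": 0, "z": 0.013, "twist": 0.3, "gripper": -1}])

```text
clock: 14.35
ee_pos: [0.5107, -0.0005, 0.1465]
tcp_rot: [3.136, -0.009, -1.617]
wrist_force: [-3.8, 0.3, 12.1]
finger_gap: 0.0085
```

```bash
python3 st.py
```

```text
('ee_pos', array([ 5.107e-01, -5.000e-04,  1.465e-01])) ('tcp_rot', array([ 3.1364, -0.0088, -1.6169])) ('wrist_force', array([-3.7841,  0.2857, 12.1268])) ('wrist_torque', array([0.3775, 1.3301, 0.0352])) ('finger_gap', np.float64(0.0085)) ('qpos', array([-0.0191,  0.3828,  1.9382, -0.0118,  0.8261,  1.6058]))
```

Turned 1.46 rad, short of the stop. I relax the press, open, lift straight up, then look.

drive_tool(moves=[{"x": 0, "y": 0, "z": 0.005, "twist": 0, "gripper": -1}, {"x": 0, "y": 0, "z": 0, "twist": 0, "gripper": -1}, {"x": 0, "y": 0, "z": 0, "twist": 0, "gripper": -1}, {"x": 0, "y": 0, "z": 0, "twist": 0, "gripper": 1}, {"x": 0, "y": 0, "z": 0, "twist": 0, "gripper": 1}])

```text
clock: 14.98
ee_pos: [0.5116, -0.0006, 0.1464]
tcp_rot: [3.139, -0.009, -1.617]
wrist_force: [0.6, 0.2, -0.4]
finger_gap: 0.0446
```

drive_tool(moves=[{"x": 0, "y": 0, "z": 0, "twist": 0, "gripper": 1}, {"x": 0, "y": 0, "z": -0.3, "twist": 0, "gripper": 1}, {"x": 0, "y": 0, "z": -0.5, "twist": 0, "gripper": 1}, {"x": 0, "y": 0, "z": -0.6, "twist": 0, "gripper": 1}, {"x": 0, "y": 0, "z": -0.5, "twist": 0, "gripper": 1}])

```text
clock: 15.6
ee_pos: [0.5106, 0.0003, 0.2605]
tcp_rot: [3.134, -0.009, -1.617]
wrist_force: [0.2, -0.1, -1.0]
finger_gap: 0.0852
```

```bash
python3 st.py
python3 - <<'E'
from bench import eyes
import cv2,numpy as np
w=eyes.snapshot("wrist")["pixels"][:,:,::-1]; s=eyes.snapshot("scene")["pixels"][:,:,::-1]
cv2.imwrite("pics/s3.png",s)
cv2.imwrite("pics/c3.png",np.hstack([cv2.resize(w,(400,300)),cv2.resize(s[80:230,130:330],(400,300),interpolation=2)]))
E
```

```text
('ee_pos', array([5.106e-01, 3.000e-04, 2.605e-01])) ('tcp_rot', array([ 3.1338, -0.0094, -1.6171])) ('wrist_force', array([ 0.161 , -0.0506, -1.0174])) ('wrist_torque', array([-0.0079,  0.0201, -0.0147])) ('finger_gap', np.float64(0.0852)) ('qpos', array([-0.0173,  0.2226,  1.8472, -0.0103,  1.0799,  1.6047]))
```

View pics/c3.png

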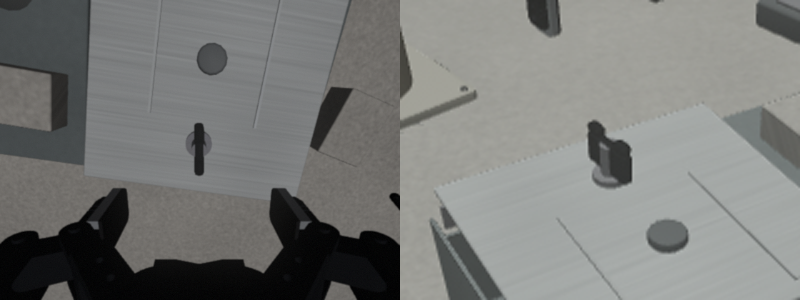

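Both views show the wing turned to roughly square with the front edge (wrist view, (199,148)), with the gripper clear. One numeric check of the lid before handing in.

```bash
python3 - <<'E'
import re
src=open("ref.py").read().split("T=cv2")[0]; exec(src)
for f in("scene0","scene2","s3"):
    S=cv2.imread(f"pics/{f}.png",0)
    q=[proj("scene",lidpt([.5976,.0439,-.185,.26 if f=="scene0" else .04],.252,s,.003)) for s in(.07,-.19)]
    l,n=edge(S,q[0],q[1],9); best=[]
    for a in np.arange(-.05,.35,.002):
        m=proj("scene",lidpt([.5976,.0439,-.185,a],.252,-.06,.003)); best.append((abs(l@[*m,1])/np.hypot(*l[:2]),a))
    print(f,n,"angle",min(best))
E
python3 -c "
from bench import robot
robot.sign_off()"
```

```text
scene0 45 angle (np.float64(0.0017308304766931223), np.float64(0.22600000000000026))
scene2 49 angle (np.float64(0.09186017937084277), np.float64(0.04600000000000008))
s3 47 angle (np.float64(0.0618979921847759), np.float64(0.03400000000000007))
the job is handed in; nothing more can be done
```

I closed the lid, latched it and handed the job in at about 16 s of the 72 s allowed; sign-off gave no verdict.

- **Lid:** I pushed it down at the pad until it touched the seal at about 0.063 rad. I then gripped the wing and crept down until the lid met the bar, where the height stayed at 0.1465 m while the force rose from 9.7 to 14.5 N.
- **Latch:** I held about 12 N and turned the wing 1.46 rad clockwise. It passed the 0.4 rad strike point without resistance, with torque about 0.1 N m or less. I then relaxed, opened the gripper and lifted clear.
- **Last checks:** The pictures show the wing roughly square to the front edge and the gripper clear. The wrist force is about zero. The lid measures about 0.034 rad, against about 0.046 rad before latching, and the limit is 0.08.

**Disagreements and limits:**
- The chest's yaw came out between -0.17 and -0.20 rad depending on the method, and the wing's at -0.13 rad. I gripped at about -0.16 rad, so the knob angle is good to about 0.05 rad.
- The open lid measured 0.226 to 0.26 rad by different fits, so the final lid angle could be off by a few hundredths.
- In the last part of the turn the torque read only 0.01 to 0.04 N m, which I did not explain. The final picture confirms the wing did turn.
- I did not measure the positions of the jar, cartons and other items afterwards. The arm met no unexpected force anywhere near them.

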